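# Clamp a slide cassette in a mounting press

## Robot

A 7-joint arm with a two-finger parallel gripper is mounted at the origin on the work surface. World frame = base frame: x ahead of the robot, y to its left, z up, the work surface at z = 0. Lengths are in m, angles in rad, forces in N, time in s.
With the tool pointing down it reaches from about 0.425 to 0.925 m from the base axis. Payload 6.8 kg.
Tool frame: the origin (TCP) lies between the finger pads; the fingertips stand 14 mm ahead of it and the grasp point (between the pads) lies 5 mm behind it; z points along the fingers, y is the line along which they close (so a half turn about z gives the same grasp; the last joint's range is limited). The gripper opens to 85 mm and grips with 20 to 120 N. Pads are 22 mm wide; open, the fingers measure 114 mm over their backs; the gripper's body (76 mm by 85 mm) begins 54 mm behind the grasp point. The pads swing forward as they close: fully open they stand 13 mm farther back than shut.
Start: joints at [-1.306, 0.477, 0.022, 1.555, -0.011, 1.109, -0.083], TCP at [0.246, 0.629, 0.245] pointing down, gripper open.
Joint ranges: [-2.96, 2.96], [-0.34, 2.1], [-1.41, 1.46], [0.24, 2.44], [-1.37, 4.51], [0.17, 1.92], [-2.96, 2.96]. Speed limits (rad/s): [2.39, 2.39, 3.14, 3.14, 3.14, 3.14, 3.14].

## Interface

Orientations are given as a rotation vector (axis times angle).
In Python, from bench import r, eyes, ticket gives the robot as it stands. The module is installed in compiled form; this text tells all that it offers.
- The arm moves only by the tool arm_command, never from a script. Its argument "plan" is text: rows parted by semicolons, each of 4 numbers parted by spaces: the shift along the tool's x, y, z in m, then the turn about the tool's z in degrees. In form: tx ty tz yaw; .... A call has 1 to 20 rows; each row shifts and turns the commanded pose from where the row before left it, along the tool's axes as they then stand; what a row does not reach is not made up. A row lasts 1/8 s, in which the tool goes at most 62.5 mm and 10.7 degrees, less where a joint would pass 70% of its speed; a pose out of reach is approached as far as the arm can. A call is refused whole if a number of a shift passes 0.0625 or a number of a turn 10.7, either way. A call with a gripper value outside its range is refused whole. "hand" is the closure, from -1 (fully open) to 1 (shut), set as the call begins (left out, the last holds). The fingers move at their own pace and stop on an object; "grip_force" is the grip in N (left out, the last holds). Time passes only in rows, so rows that do not move let the fingers close. It gives the time, the measured TCP pose, the force, the opening and the grip force at its end, in the units of the state.
- r.get_obs(): the state, without advancing time (a new reading comes with each control period).
- eyes.grab_frame(name): name is "side" or "top"; returns (picture, depth): 420x560x3 uint8, red, green, blue; 420x560 float32, m along the optical axis (not along the pixel's ray), 0 where there is no reading.
- eyes.calibration(name): a dict with "fov_y" (degrees; the focal length in pixels is half the picture's height over the tangent of half this angle, whatever the lens; pixels are square), "cx", "cy" (the principal point, pixels), "origin" and "attitude" of the camera in the world. Camera axes: x right, y up, looking along -z (the intrinsics and any distortion apply to the point x, -y, -z); pixel columns grow to the right and rows downward; lengths in m; the calibration is good to about 2 mm. A picture is of the moment at which its call begins. calibration takes no time and is no camera call.
- ticket.hand_in(): hands the job in; it is judged then, once.
The state is a dict: "clock": time; "joints": joint angles; "qvel": joint speeds; "tau": joint torques, N m; "tcp_pos": TCP position; "orientation": TCP orientation; "contact_force": force on the tool from outside, world axes, zero at the start; "moment": the same for the moment, N m; "grip_width": finger opening in m; "gripper_force": force on a finger pad.
Only numpy, scipy, OpenCV 4.12 (cv2) and the standard library are available. Lean on these libraries where they do the work, as an engineer would, in place of code of your own. Each camera call takes 0.05 s, during which the arm holds its last target. There are 200 camera calls.

## Task

Push the yellow slide cassette fully home against the stop of the mounting press, then turn the press's blue knob clockwise until the pad just touches the cassette and give it a quarter turn more, no further or the glass cracks. Let go of the knob and leave the spare cassette, the bottle and the blue box beside the press where they are.

Things in the scene. Friction and masses are not known exactly. Their poses are not given: they have to be found in the camera images.
- press: White and grey press fixed to the bench, origin on the bench under the knob's axis, +x = way the cassette is pushed home. Base 210 x 100 x 12 mm (x -120 to 90); guide rails 39 mm apart inside, tops 20 mm up; stop face at x = +34 mm, top 24 mm up; column at x 48 to 82 mm; arm 40 mm wide over the channel, x -22 to 82 mm, underside 88 and top 112 mm up.
- cassette: Loose yellow slide cassette, 0.1 to 0.2 kg: tray 120 x 36 x 12 mm, a glass slide in its top, lying on the base between the rails, 30 to 55 mm out. Origin at the centre of its underside, +x end towards the stop. Fully home that end bears on the stop and the origin is at x = -26 mm in the press's frame. It slides with 1 N or so.
- cassette_tab (a point): Centre of the cassette's upright tab, 54 mm from the cassette's origin at its near (-x) end: 12 mm thick along x, 30 mm wide along y, its foot 24 mm and its top 58 mm above the bench. Push on its near face, or hold it by its sides.
- knob_head (a point): Middle of the blue knob's square head, on the vertical knob axis, 144 mm above the bench: 26 x 26 mm, 40 mm high (from 123 mm up, where a black disc of 42 mm diameter carries it). It turns with the knob, x and y square to its flats, so it can be gripped afresh every quarter turn. It stays at its height.
- knob (a joint): Knob angle, rad, growing clockwise from above (tightening); starts at 0 to 0.8. 1 rad lowers the spindle 2.55 mm. Turning takes a steady 0.27 N m; it stays where left. The pad's height differs each time, unmeasured: touch comes 0.7 to 3.2 rad after the start, as a 0.15 N m step in the torque needed (also seen at rest, less friction), then 0.04 N m per rad. Quarter turn: 1.57.
- spindle: Steel spindle, 12 mm diameter, on the knob's axis, driven straight down by the knob. It carries a brass sleeve and a black rubber pad of 24 mm diameter on a preloaded spring (60 N at first touch, 15 N more per rad of knob). Origin on the axis at the sleeve; it goes on down after the pad has touched.
- spare_cassette_tab (a point): Bystander: tab centre of a white spare cassette of the same size lying on the bench left of the press; leave alone.
- reagent: Bystander: small amber bottle, 44 mm diameter, 85 mm high, right of the press; origin at its underside; leave alone.
- slip_box: Bystander: open blue box 70 x 50 x 28 mm, right of the press; origin at its underside; leave alone.
There are look-alikes about, which are no part of the job. There is more than one size of the press; the job needs the smaller. Of the things that look like the cassette, the smaller one is meant.

How it is judged:
On the way, in this order (a step that is already met when the one before it is completed fails the run):
1. the cassette is fully home against the stop, with the pad still clear of it (x of cassette in the frame of press above -0.0285 m and contact force between spindle and cassette below 1 N), for 0.2 s.
2. the pad touches the cassette, which is still home (x of cassette in the frame of press above -0.0285 m and contact force between spindle and cassette above 20 N), for 0.1 s.
At the end, for the whole second after the job is handed in: The cassette is home (within 2.5 mm of the stop) and at rest, the knob is let go and still, and the pad presses on the cassette with 76 to 94 N, that is about 60 to 128 degrees of the knob past first touch (a quarter turn gives 84 N) (x of cassette in the frame of press above -0.0285 m and contact force between spindle and cassette between 76 and 94 N and velocity of joint knob between -0.05 and 0.05 rad/s and linear speed of cassette below 0.01 m/s).
It fails at once if the knob is overtightened: the pad presses on the cassette with more than 98 N and the glass cracks (contact force between spindle and cassette above 98 N).
It fails at once if the spare cassette, the bottle or the blue box is shifted by more than 20 mm (distance of any of spare_cassette_tab, reagent, slip_box from where it was at the start of the episode above 0.02 m).
It also fails if it takes over 72 s, if anything falls off the work surface, if the arm or the gripper's body presses on something with over 40 N, if the wrist force passes 120 N, or if a joint passes its speed limit or range.

## Working session

There is one attempt and no reset: what is moved stays moved. The work goes in short steps, Python scripts to look and compute and a tool call to move; the robot and the scene stay as the last step left them, time stands still between calls to the robot, and variables do not carry over. Pictures are saved under pics/ and viewed, at most 10 in all, crops included, and the job is handed in when it is done.

Besides the shell and the picture viewer there is one more tool, called after "Call:" as a command line: name --argument value ..., lists and objects as JSON in quotes. arm_command: Moves the arm, as the interface text tells. Its arguments: {"type":"object","properties":{"plan":{"type":"string"},"hand":{"type":"number"},"grip_force":{"type":"number"}},"required":["plan"]}

```bash
mkdir -p pics
cat > h.py <<'E'
import numpy as np,cv2
from bench import r,eyes,ticket
from scipy.spatial.transform import Rotation as R
def grab(n,f):
    p,d=eyes.grab_frame(n); cv2.imwrite(f'pics/{f}.png',p[:,:,::-1]); np.save(f'pics/{f}.npy',d); return p,d
def cal(n):
    c=eyes.calibration(n); A=np.array(c['attitude'],float)
    M=A if A.shape==(3,3) else R.from_rotvec(A).as_matrix() if A.size==3 else R.from_quat(A).as_matrix()
    return c,210/np.tan(np.radians(c['fov_y']/2)),M
def world(n,d,u,v):
    c,f,M=cal(n); u=np.asarray(u,float);v=np.asarray(v,float)
    z=d[v.astype(int),u.astype(int)]
    P=np.stack([(u-c['cx'])/f*z,-(v-c['cy'])/f*z,-z],-1)
    return P@M.T+np.array(c['origin'])
E
python3 - <<'E'
from h import *
for n in('side','top'):
    print(eyes.calibration(n)); grab(n,n+'0')
print(r.get_obs())
E
```

```text
{'fov_y': 53.61810353646632, 'cx': 279.868511230841, 'cy': 205.51977273120312, 'origin': array([0.49821584, 0.81618402, 0.64057222]), 'attitude': array([ 0.03685315, -1.39802574, -2.71310327])}
{'fov_y': 45.75952435760181, 'cx': 285.0991107339589, 'cy': 214.5284958214856, 'origin': array([0.36740189, 0.05729028, 1.12752543]), 'attitude': array([ 0.15535809, -0.15037277, -1.58344546])}
{'clock': 0.1, 'joints': array([-1.30612194,  0.47775935,  0.0223478 ,  1.5563694 , -0.01152396,
        1.10931996, -0.08312436]), 'qvel': array([-0.00081085, -0.00185028, -0.0004279 , -0.00117459,  0.00194289,
       -0.00091333,  0.00051223]), 'tau': array([ 4.20767828e-03, -5.97766507e+01,  1.61374222e+00, -2.81957871e+01,
        1.28311824e-02,  5.09069388e-03, -3.34675622e-05]), 'tcp_pos': array([0.24564969, 0.62814554, 0.24438782]), 'orientation': array([-5.82158999e-01, -3.08696462e+00,  2.69361397e-03]), 'contact_force': array([0.70507515, 0.14924428, 0.54585525]), 'moment': array([0.06430138, 0.08153474, 0.03518046]), 'gripper_force': 0.0, 'grip_width': 0.08559455412646746}
```

View pics/side0.png

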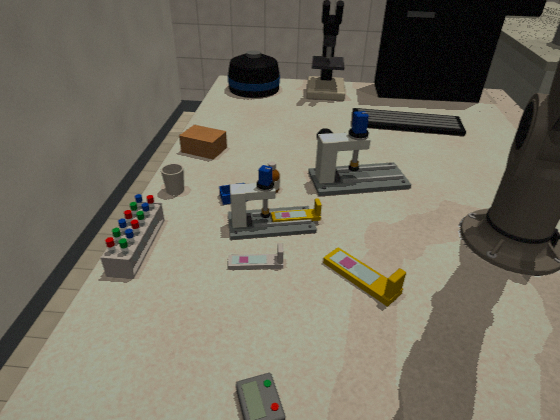

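View pics/top0.png

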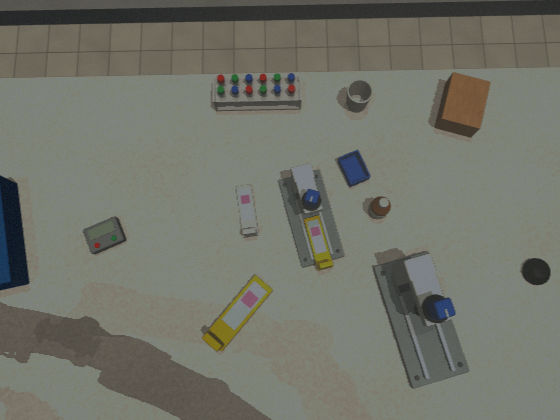

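Run:
```python
from h import *
p=cv2.imread('pics/top0.png');d=np.load('pics/top0.npy')
c=cv2.resize(p[150:280,230:350],None,fx=4.5,fy=4.5,interpolation=cv2.INTER_CUBIC);cv2.imwrite('pics/crop1.png',c)
hsv=cv2.cvtColor(p,cv2.COLOR_BGR2HSV)
v,u=np.mgrid[0:420,0:560]
W=world('top',d,u,v)
roi=(u>275)&(u<345)&(v>160)&(v<272)
def rect(m,name):
    Q=W[m]; q=cv2.minAreaRect((Q[:,:2]*1000).astype(np.float32)); print(name,m.sum(),q,'z',np.percentile(Q[:,2],[5,50,95]).round(4),'mean',Q.mean(0).round(4))
Z=W[...,2]
y=roi&(abs(hsv[...,0].astype(int)-27)<9)&(hsv[...,1]>110)
b=roi&(abs(hsv[...,0].astype(int)-113)<14)&(hsv[...,1]>120)
rect(y&(Z>.05),'tab top');rect(y&(Z<.032),'tray');rect(b&(Z>.155),'knob top');rect(b,'knob all')
rect(roi&(abs(Z-.112)<.004),'armtop'); rect(roi&(abs(Z-.012)<.004),'base')
n='side';p=cv2.imread('pics/side0.png');d=np.load('pics/side0.npy');W=world(n,d,u,v);Z=W[...,2];hsv=cv2.cvtColor(p,cv2.COLOR_BGR2HSV)
roi=(u>225)&(u<325)&(v>160)&(v<240)
y=roi&(abs(hsv[...,0].astype(int)-27)<9)&(hsv[...,1]>110)
b=roi&(u>255)&(u<275)&(abs(hsv[...,0].astype(int)-113)<14)&(hsv[...,1]>120)
rect(y&(Z>.052),'s tab top');rect(b&(Z>.159),'s knob top');rect(y&(Z>.03),'s tab')
rect(roi&(abs(Z-.112)<.003),'s armtop')
```

```text
tab top 79 ((467.82183837890625, -26.49974250793457), (11.956756591796875, 27.91518211364746), 13.847402572631836) z [0.0531 0.0576 0.0607] mean [ 0.4676 -0.0265  0.0576]
tray 363 ((520.7471313476562, -13.919639587402344), (119.12254333496094, 35.8776969909668), 13.756260871887207) z [0.0163 0.0233 0.0269] mean [ 0.5168 -0.0137  0.023 ]
knob top 125 ((488.91217041015625, 34.95619201660156), (24.042457580566406, 245.91900634765625), 74.001220703125) z [0.1585 0.1612 0.1642] mean [0.5934 0.0048 0.169 ]
knob all 147 ((549.702392578125, 8.468376159667969), (52.888587951660156, 373.7257080078125), 66.95259857177734) z [0.0032 0.1607 0.1639] mean [ 0.6099 -0.0076  0.1458]
armtop 585 ((623.800537109375, 11.120428085327148), (103.69055938720703, 43.13057327270508), 13.732707977294922) z [0.1088 0.1116 0.1145] mean [0.6373 0.0152 0.1116]
base 1869 ((581.1409301757812, -26.145401000976562), (232.01190185546875, 151.83541870117188), 13.884613990783691) z [0.0088 0.0118 0.0149] mean [0.5751 0.0028 0.0118]
s tab top 49 ((548.13818359375, 385.81561279296875), (855.8604736328125, 135.42462158203125), 87.62519073486328) z [0.0523 0.0585 0.6406] mean [0.4781 0.0487 0.1075]
s knob top 64 ((554.5662841796875, 405.1444396972656), (27.026277542114258, 829.328369140625), 5.9396586418151855) z [0.1596 0.1621 0.1639] mean [0.5949 0.0215 0.1694]
s tab 121 ((550.5556030273438, 385.58990478515625), (855.8413696289062, 141.91162109375), 87.51559448242188) z [0.0312 0.047  0.0614] mean [0.4991 0.0166 0.0679]
s armtop 335 ((626.4478149414062, 14.481172561645508), (103.54923248291016, 44.30790328979492), 13.272473335266113) z [0.11   0.1123 0.1142] mean [0.6388 0.0215 0.1122]
```

View pics/crop1.png

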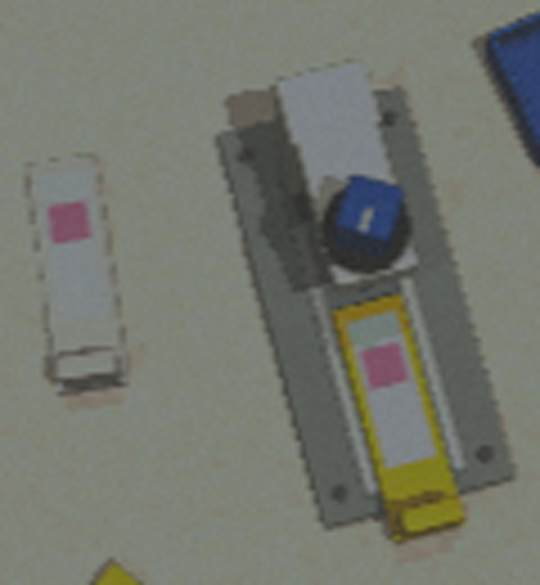

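Candidates: yellow cassette in the press at (318,240), measuring 119×36 mm, and the loose, larger yellow one at (238,312). Presses: (312,215), with an arm top of 104×43 mm, and the larger one at (420,320). The crop confirms the small press with the small cassette between its rails, tab at (324,264), knob at (312,196).

Run:
```python
from h import *
v,u=np.mgrid[0:420,0:560]
for n,box in(('top',(296,328,182,216)),('side',(255,275,162,192))):
    p=cv2.imread(f'pics/{n}0.png');d=np.load(f'pics/{n}0.npy');W=world(n,d,u,v);h=cv2.cvtColor(p,cv2.COLOR_BGR2HSV)
    m=(u>=box[0])&(u<box[1])&(v>=box[2])&(v<box[3])&(abs(h[...,0].astype(int)-113)<14)&(h[...,1]>100)&(abs(W[...,2]-.1625)<.006)&(W[...,0]>.55)
    Q=W[m]; print(n,m.sum(),cv2.minAreaRect((Q[:,:2]*1000).astype(np.float32)),Q.mean(0).round(4))
```

```text
top 132 ((595.5210571289062, 4.311404228210449), (24.728811264038086, 24.61465835571289), 71.8089599609375) [0.5954 0.0045 0.1612]
side 76 ((595.7063598632812, 7.033181190490723), (26.338029861450195, 23.063438415527344), 76.00935363769531) [0.5962 0.0097 0.1613]
```

Call:
arm_command --plan "0 0 0 -8.75;0 0 0 -8.75;0 0 0 -8.75;0 0 0 -8.75;0 0 0 0" --hand 1

```text
clock: 0.72
tcp_pos: [0.2459, 0.6283, 0.2448]
orientation: [0.371, -3.119, 0.001]
contact_force: [1.7, -0.7, 0.2]
grip_width: 0.0002
gripper_force: 0.0
```

Call:
arm_command --plan "-0.02 -0.05 0 0;-0.02 -0.05 0 0;-0.02 -0.05 0 0;-0.02 -0.05 0 0;0 -0.05 0 0;0 -0.05 0 0;0 -0.05 0 0;0 -0.05 0 0;0 -0.05 0 0;0 -0.05 0 0;0.01 -0.05 0 0;0.01 -0.05 0 0;0.01 -0.05 0 0;0.022 -0.037 0 0;0 0 0 0;0 0 0 0;0 0 0 0"

```text
clock: 2.85
tcp_pos: [0.4354, -0.0311, 0.2453]
orientation: [-0.375, 3.119, 0.0]
contact_force: [0.6, 0.2, -0.1]
grip_width: -0.0005
gripper_force: 0.0
```

Call:
arm_command --plan "0 -0.003 0.045 0;0 0 0.045 0;0 0 0.045 0;0 0 0.045 0;0 0 0.019 0;0 0 0 0;0 0 0 0"

```text
clock: 3.72
tcp_pos: [0.4366, -0.0347, 0.0469]
orientation: [-0.374, 3.118, 0.0]
contact_force: [0.1, -0.2, 0.8]
grip_width: -0.0
gripper_force: 0.0
```

Call:
arm_command --plan "-0.006 0 0 0;-0.006 0 0 0;-0.006 0 0 0;-0.006 0 0 0;-0.006 0 0 0;-0.006 0 0 0;-0.006 0 0 0;-0.006 0 0 0;-0.006 0 0 0;-0.004 0 0 0;0 0 0 0;0 0 0 0"

```text
clock: 5.22
tcp_pos: [0.4921, -0.0216, 0.0463]
orientation: [-0.373, 3.119, -0.0]
contact_force: [-0.1, 0.5, 0.6]
grip_width: -0.0001
gripper_force: 0.0
```

Run:
```python
from h import *
o=r.get_obs();print(o['contact_force'],o['moment'],o['tcp_pos'],o['joints'])
p,d=grab('side','side1')
cv2.imwrite('pics/crop2.png',cv2.resize(p[140:260,200:350,::-1],None,fx=5,fy=5,interpolation=cv2.INTER_CUBIC))
```

```text
[-0.05775955  0.49239985  0.61104268] [ 0.0019259   0.00434085 -0.04608837] [ 0.49213404 -0.02164262  0.04632668] [-0.24058056  0.48859421  0.19416288  2.14339419 -0.18187811  0.52445238
  1.8979882 ]
```

View pics/crop2.png

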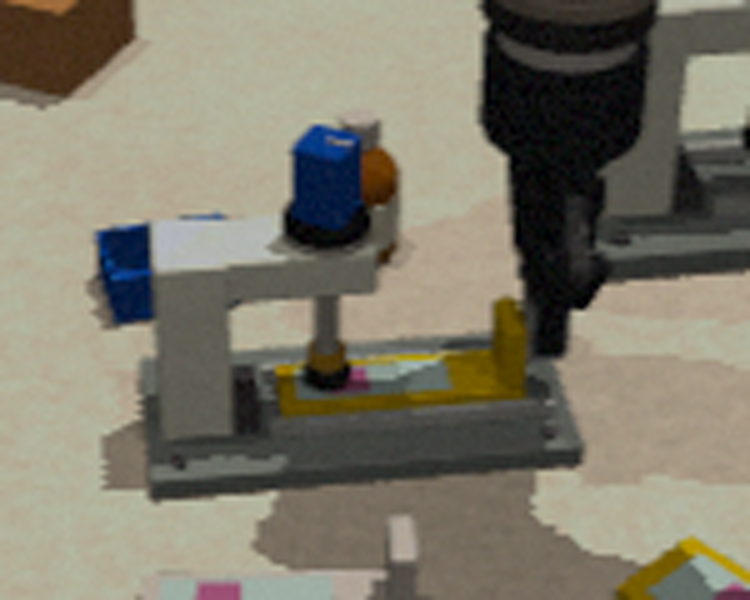

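The crop shows the fingers on the tab (515,345), with the cassette's +x end about 10 mm short of the stop (245,400) and the pad just above the glass. I'll push the rest in small steps.

Call:
arm_command --plan "-0.002 0 0 0;-0.002 0 0 0;-0.002 0 0 0;-0.002 0 0 0;0 0 0 0;0 0 0 0"

```text
clock: 6.02
tcp_pos: [0.5002, -0.0196, 0.0463]
orientation: [-0.373, 3.119, 0.0]
contact_force: [-0.1, -0.4, -0.0]
grip_width: 0.0002
gripper_force: 0.0
```

Call:
arm_command --plan "-0.001 0 0 0;-0.001 0 0 0;0 0 0 0;0 0 0 0"

```text
clock: 6.52
tcp_pos: [0.5019, -0.0192, 0.0463]
orientation: [-0.373, 3.119, 0.0]
contact_force: [0.4, 0.1, -0.0]
grip_width: -0.0001
gripper_force: 0.1
```

Call:
arm_command --plan "-0.001 0 0 0;-0.001 0 0 0;0 0 0 0;0 0 0 0"

```text
clock: 7.02
tcp_pos: [0.5033, -0.0189, 0.0462]
orientation: [0.373, -3.119, -0.0]
contact_force: [-2.8, -1.4, 1.2]
grip_width: -0.0
gripper_force: 1.4
```

Call:
arm_command --plan "-0.001 0 0 0;0 0 0 0;0 0 0 0"

```text
clock: 7.4
tcp_pos: [0.5033, -0.0189, 0.046]
orientation: [0.372, -3.117, -0.0]
contact_force: [-4.4, -0.9, 3.8]
grip_width: -0.0002
gripper_force: 2.8
```

Call:
arm_command --plan "0.02 0 0 0;0.01 0 0 0;0 0 -0.05 0;0 0 -0.05 0;0 0 -0.05 0;0 0 -0.03 0;0 0 0 0;0 0 0 0" --hand 1

```text
clock: 8.4
tcp_pos: [0.4754, -0.0255, 0.2258]
orientation: [0.373, -3.119, -0.0]
contact_force: [0.4, 0.3, -1.0]
grip_width: -0.0001
gripper_force: 0.0
```

Run:
```python
from h import *
o=r.get_obs();print(o['contact_force'],o['moment'],o['tcp_pos'],o['joints'])
v,u=np.mgrid[0:420,0:560]
for n,box in(('top',(296,328,182,216)),('side',(255,275,162,192))):
    p,d=grab(n,n+'2');p=p[:,:,::-1].copy();W=world(n,d,u,v);h=cv2.cvtColor(p,cv2.COLOR_BGR2HSV)
    m=(u>=box[0])&(u<box[1])&(v>=box[2])&(v<box[3])&(abs(h[...,0].astype(int)-113)<14)&(h[...,1]>100)&(abs(W[...,2]-.1625)<.006)&(W[...,0]>.55)
    Q=W[m]
    if len(Q)>9:print(n,m.sum(),cv2.minAreaRect((Q[:,:2]*1000).astype(np.float32)),Q.mean(0).round(4))
    if n=='side':
        cv2.imwrite('pics/crop3.png',cv2.resize(p[150:250,215:335],None,fx=6,fy=6,interpolation=cv2.INTER_CUBIC))
        q=(u>225)&(u<325)&(v>160)&(v<240)&(abs(h[...,0].astype(int)-27)<9)&(h[...,1]>110)&(W[...,2]>.05)&(W[...,2]<.062)&(abs(W[...,0]-.52)<.04)
        print('tab',q.sum(),cv2.minAreaRect((W[q][:,:2]*1000).astype(np.float32)))
```

```text
[ 0.44249041  0.26513307 -0.98268434] [-0.0103472  -0.03896553 -0.0675051 ] [ 0.47544722 -0.02545023  0.22580349] [-0.32983191  0.16911879  0.28364643  2.05341358 -0.05909289  0.92668074
  1.79462928]
top 82 ((595.690185546875, 8.378388404846191), (16.398141860961914, 24.385604858398438), 77.00117492675781) [0.5968 0.0085 0.1618]
side 75 ((595.1766967773438, 6.586153030395508), (28.22710418701172, 21.44415283203125), 70.67291259765625) [0.5962 0.0101 0.1614]
tab 49 ((519.7505493164062, -11.462553024291992), (11.258866310119629, 29.68422508239746), 12.388453483581543)
```

View pics/crop3.png

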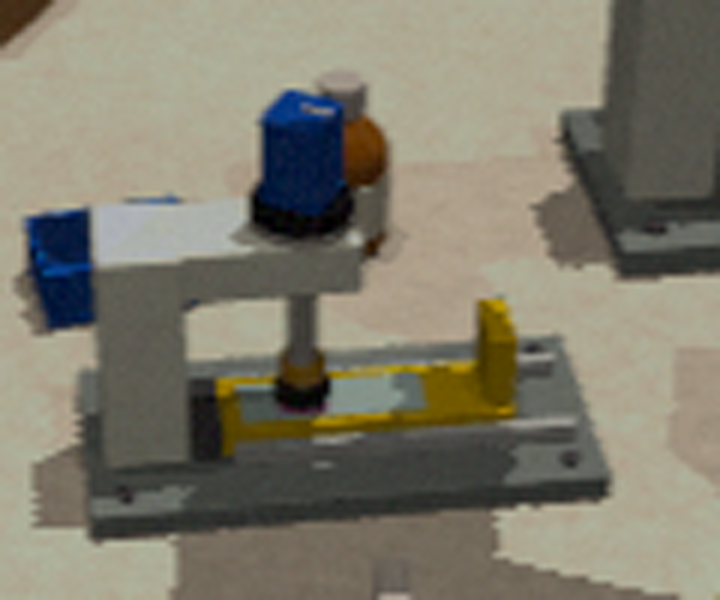

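The cassette end now bears on the dark stop (210,415), its tab is at x=0.520 (predicted 0.518), and the pad is still just clear. Next: over the knob.

Call:
arm_command --plan "-0.031 0.0005 0 0;-0.031 0.0005 0 0;-0.031 0.0005 0 0;-0.031 0.0005 0 0;0 0 0 10.3;0 0 0 10.3;0 0 0 10.4;0 0 0 0;0 0 0 0;0 0 0 0" --hand -1

```text
clock: 9.75
tcp_pos: [0.5955, 0.0055, 0.226]
orientation: [-0.471, -3.106, 0.0]
contact_force: [-0.3, -0.0, 0.6]
grip_width: 0.0855
gripper_force: 0.0
```

Call:
arm_command --plan "0 0 0.03 0;0 0 0.03 0;0 0 0.023 0;0 0 0 0;0 0 0 0"

```text
clock: 10.38
tcp_pos: [0.5963, 0.0054, 0.1442]
orientation: [0.473, 3.104, 0.001]
contact_force: [-0.7, 1.0, 0.2]
grip_width: 0.0853
gripper_force: 0.0
```

Call:
arm_command --plan "0 0 0 0;0 0 0 0;0 0 0 0;0 0 0 0;0 0 0 0;0 0 0 0;0 0 0 0;0 0 0 0" --hand 1 --grip_force 60

```text
clock: 11.38
tcp_pos: [0.5958, 0.0054, 0.1438]
orientation: [0.475, 3.105, 0.0]
contact_force: [-1.8, -0.1, 6.0]
grip_width: 0.0254
gripper_force: 59.0
```

```bash
cat > m.py <<'E'
from h import *
o=r.get_obs();x=R.from_rotvec(o['orientation']).as_matrix()[:,0]
print('t',round(o['clock'],2),'yaw',round(np.degrees(np.arctan2(x[1],x[0])),2),'F',o['contact_force'].round(2),'M',o['moment'].round(3),'j',o['joints'].round(3)[[0,2,4,6]],'tau7',round(o['tau'][6],3),'w',round(o['grip_width'],4),'p',o['tcp_pos'].round(4))
E
python3 m.py
```

```text
t 11.38 yaw 162.61 F [-1.78 -0.13  6.01] M [-0.094  0.485 -0.15 ] j [-0.384  0.356 -0.219  1.35 ] tau7 0.135 w 0.0254 p [0.5958 0.0054 0.1438]
```

Call:
arm_command --plan "0 0 0 3;0 0 0 3;0 0 0 3;0 0 0 3;0 0 0 3;0 0 0 3"

```text
clock: 12.12
tcp_pos: [0.596, 0.0059, 0.1438]
orientation: [0.955, 2.992, 0.001]
contact_force: [-1.2, -0.4, 5.0]
grip_width: 0.0253
gripper_force: 58.9
```

```bash
python3 m.py
```

```text
t 12.12 yaw 144.61 F [-1.19 -0.42  5.  ] M [0.141 0.233 0.27 ] j [-0.443  0.435 -0.27   1.082] tau7 0.201 w 0.0253 p [0.596  0.0059 0.1438]
```

Call:
arm_command --plan "0 0 0 3;0 0 0 3;0 0 0 3;0 0 0 3;0 0 0 3"

```text
clock: 12.75
tcp_pos: [0.5963, 0.0062, 0.1438]
orientation: [1.336, 2.842, 0.002]
contact_force: [-0.1, 1.3, 4.7]
grip_width: 0.0251
gripper_force: 58.8
```

```bash
python3 m.py
```

```text
t 12.75 yaw 129.63 F [-0.07  1.26  4.73] M [0.309 0.067 0.249] j [-0.491  0.502 -0.315  0.861] tau7 0.196 w 0.0251 p [0.5963 0.0062 0.1438]
```

Call:
arm_command --plan "0 0 0 3;0 0 0 3;0 0 0 3;0 0 0 3;0 0 0 3"

```text
clock: 13.38
tcp_pos: [0.5966, 0.0064, 0.1438]
orientation: [1.696, 2.643, 0.003]
contact_force: [1.5, 1.3, 3.4]
grip_width: 0.0247
gripper_force: 58.7
```

```bash
python3 m.py
```

```text
t 13.38 yaw 114.64 F [1.48 1.3  3.4 ] M [ 0.232 -0.169  0.286] j [-0.539  0.57  -0.362  0.642] tau7 0.191 w 0.0247 p [0.5966 0.0064 0.1438]
```

Call:
arm_command --plan "0 0 0 3;0 0 0 3;0 0 0 3;0 0 0 3;0 0 0 3"

```text
clock: 14.0
tcp_pos: [0.5971, 0.0065, 0.1438]
orientation: [2.026, 2.399, 0.004]
contact_force: [2.1, 1.6, 2.0]
grip_width: 0.0252
gripper_force: 58.6
```

```bash
python3 m.py
```

```text
t 14.0 yaw 99.65 F [2.12 1.59 1.98] M [ 0.308 -0.488  0.292] j [-0.586  0.638 -0.411  0.425] tau7 0.185 w 0.0252 p [0.5971 0.0065 0.1438]
```

Call:
arm_command --plan "0 0 0 3;0 0 0 3;0 0 0 3;0 0 0 3;0 0 0 3"

```text
clock: 14.62
tcp_pos: [0.5975, 0.0066, 0.1438]
orientation: [2.321, 2.114, 0.005]
contact_force: [4.8, 1.1, 0.1]
grip_width: 0.0256
gripper_force: 58.7
```

```bash
python3 m.py
```

```text
t 14.62 yaw 84.66 F [4.75 1.09 0.11] M [ 0.238 -0.711  0.249] j [-0.632  0.706 -0.462  0.209] tau7 0.179 w 0.0256 p [0.5975 0.0066 0.1438]
```

Call:
arm_command --plan "0 0 0 3;0 0 0 3;0 0 0 3;0 0 0 3;0 0 0 3"

```text
clock: 15.25
tcp_pos: [0.5979, 0.0065, 0.1439]
orientation: [2.576, 1.793, 0.006]
contact_force: [4.7, 0.5, -1.3]
grip_width: 0.0253
gripper_force: 58.8
```

```bash
python3 m.py
```

```text
t 15.25 yaw 69.68 F [ 4.68  0.5  -1.3 ] M [ 0.18  -0.963  0.491] j [-0.676  0.775 -0.515 -0.004] tau7 0.015 w 0.0253 p [0.5979 0.0065 0.1439]
```

Call:
arm_command --plan "0 0 0 3;0 0 0 3;0 0 0 3;0 0 0 3;0 0 0 3"

```text
clock: 15.88
tcp_pos: [0.5982, 0.0063, 0.1439]
orientation: [2.788, 1.442, 0.007]
contact_force: [7.6, -0.2, -2.0]
grip_width: 0.0249
gripper_force: 58.8
```

```bash
python3 m.py
```

```text
t 15.88 yaw 54.69 F [ 7.55 -0.19 -2.01] M [ 0.014 -1.231  0.43 ] j [-0.718  0.843 -0.57  -0.217] tau7 0.007 w 0.0249 p [0.5982 0.0063 0.1439]
```

Call:
arm_command --plan "0 0 0 3;0 0 0 3;0 0 0 3;0 0 0 3;0 0 0 3"

```text
clock: 16.5
tcp_pos: [0.5985, 0.006, 0.1439]
orientation: [2.952, 1.065, 0.008]
contact_force: [8.1, -0.9, -3.8]
grip_width: 0.0252
gripper_force: 58.9
```

```bash
python3 m.py
```

```text
t 16.5 yaw 39.68 F [ 8.14 -0.89 -3.82] M [-0.113 -1.519  0.483] j [-0.757  0.91  -0.625 -0.429] tau7 -0.005 w 0.0252 p [0.5985 0.006  0.1439]
```

Clear step (tau7 0.179→0.015, Mz 0.25→0.49) between yaw 84.7° and 69.7°: touch at about 77°, so the target is yaw −13°, 53° more.

Call:
arm_command --plan "0 0 0 3;0 0 0 3;0 0 0 3;0 0 0 3;0 0 0 3;0 0 0 3;0 0 0 3;0 0 0 3;0 0 0 3;0 0 0 3;0 0 0 3;0 0 0 3;0 0 0 3;0 0 0 3;0 0 0 3;0 0 0 3;0 0 0 3;0 0 0 2;0 0 0 0;0 0 0 0"

```text
clock: 19.0
tcp_pos: [0.5988, 0.0045, 0.1439]
orientation: [3.118, -0.364, 0.011]
contact_force: [9.9, -4.6, -5.2]
grip_width: 0.0254
gripper_force: 59.2
```

```bash
python3 m.py
```

```text
t 19.0 yaw -13.32 F [ 9.88 -4.62 -5.16] M [-0.834 -1.983  0.127] j [-0.865  1.133 -0.822 -1.18 ] tau7 -0.125 w 0.0254 p [0.5988 0.0045 0.1439]
```

Call:
arm_command --plan "0 0 0 0;0 0 0 0;0 0 0 0;0 0 0 0;0 0 0 0;0 0 0 0" --hand -1

```text
clock: 19.75
tcp_pos: [0.5956, 0.0056, 0.1433]
orientation: [-3.12, 0.365, 0.0]
contact_force: [-0.2, 0.5, 0.2]
grip_width: 0.0853
gripper_force: 0.0
```

Call:
arm_command --plan "0 0 -0.03 0;0 0 -0.05 0;0 0 -0.05 0;0 0 -0.05 0;0 0 0 0;0 0 0 0"

```text
clock: 20.5
tcp_pos: [0.5953, 0.0058, 0.3227]
orientation: [-3.12, 0.365, 0.001]
contact_force: [0.3, -0.3, -0.7]
grip_width: 0.0855
gripper_force: 0.0
```

```bash
python3 m.py
python3 - <<'E'
from h import *
v,u=np.mgrid[0:420,0:560]
p,d=grab('side','side3');p=p[:,:,::-1].copy();W=world('side',d,u,v);h=cv2.cvtColor(p,cv2.COLOR_BGR2HSV)
cv2.imwrite('pics/crop4.png',cv2.resize(p[150:250,215:335],None,fx=6,fy=6,interpolation=cv2.INTER_CUBIC))
m=(u>=255)&(u<275)&(v>=162)&(v<192)&(abs(h[...,0].astype(int)-113)<14)&(h[...,1]>100)&(abs(W[...,2]-.1625)<.006)&(W[...,0]>.55)
q=(u>225)&(u<325)&(v>160)&(v<240)&(abs(h[...,0].astype(int)-27)<9)&(h[...,1]>110)&(W[...,2]>.05)&(W[...,2]<.062)&(abs(W[...,0]-.52)<.04)
for k in(m,q):print(k.sum(),cv2.minAreaRect((W[k][:,:2]*1000).astype(np.float32)))
E
```

```text
t 20.5 yaw -13.35 F [ 0.34 -0.32 -0.73] M [-0.01  -0.006 -0.02 ] j [-0.988  1.349 -0.615 -1.323] tau7 -0.007 w 0.0855 p [0.5953 0.0058 0.3227]
79 ((596.1029663085938, 6.32973575592041), (27.17173194885254, 23.77937889099121), 77.84597778320312)
46 ((519.766845703125, -10.641977310180664), (11.833220481872559, 27.176603317260742), 15.515730857849121)
```

View pics/crop4.png

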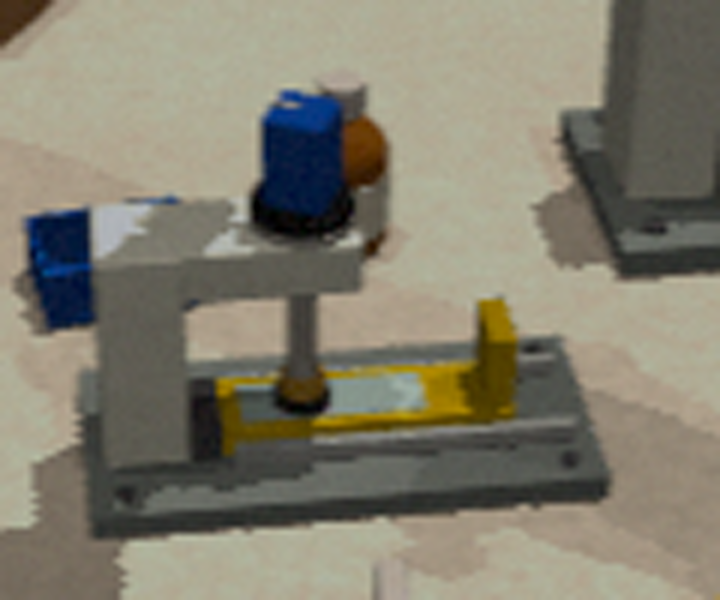

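The cassette is still home against the stop (210,415), the pad is pressed on the glass (300,400), and the knob's mark is at the opposite side after about 176°. The head's flats lie at about −12°, which matches the gripper, so it didn't slip.

```bash
python3 -c "
from bench import ticket
print(ticket.hand_in())"
```

```text
the job is handed in; nothing more can be done
None
```

I pushed the cassette home against the stop, turned the knob about 90° (±7°) past first touch, let it go, and handed the job in at about 20.5 s; the hand-in gave no verdict.

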